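# Transfer four flanged hubs to the assembly rack in reverse order

### The job

Move the four flanged hubs from the wooden rack to the steel rack in the reverse order, for they are fitted in the opposite sequence to that in which they were machined: the hub that stands leftmost on the wooden rack goes on the rightmost steel spigot, the next on the next, and so on. Seat each one flange down and flat on its spigot, leave them all released and at rest, and do not disturb the spectacles.

Things in the scene. Friction and masses are not known exactly. Their poses are not given: they have to be found in the camera images.
- hub_large: flanged hub with a large round flange 62 mm in diameter with six bolt holes, 8 mm thick, and on top of it a round boss 34 mm in diameter; 40 mm high in all (the boss is the part from 8 to 40 mm above the origin). Plain steel, about 200 g, loose; a 20 mm bore runs right through it. It stands flange down on a wooden peg. Origin: centre of the flange's underside, on the bore axis; z up along the bore.
- hub_small: flanged hub with a small round flange 46 mm in diameter, 8 mm thick, and on top of it a round boss 28 mm in diameter; 52 mm high in all (the boss is the part from 8 to 52 mm above the origin). Plain steel, about 200 g, loose; a 20 mm bore runs right through it. It stands flange down on a wooden peg. Origin: centre of the flange's underside, on the bore axis; z up along the bore.
- hub_square: flanged hub with a square flange 46 by 46 mm, 8 mm thick, and on top of it a round boss 30 mm in diameter; 40 mm high in all (the boss is the part from 8 to 40 mm above the origin). Plain steel, about 200 g, loose; a 20 mm bore runs right through it. It stands flange down on a wooden peg. Origin: centre of the flange's underside, on the bore axis; z up along the bore.
- hub_oblong: flanged hub with an oblong flange 40 mm (x) by 64 mm (y), 8 mm thick, and on top of it a round boss 30 mm in diameter; 46 mm high in all (the boss is the part from 8 to 46 mm above the origin). Plain steel, about 200 g, loose; a 20 mm bore runs right through it. It stands flange down on a wooden peg. Origin: centre of the flange's underside, on the bore axis; z up along the bore.
- peg_large: fixed wooden peg under the large round hub: seat 42 mm across, 12 mm high, with a tapered pin (12 mm thick, 6 at the tip) 16 mm higher. Origin: centre of its underside, 18 mm above the bench (hubs start with undersides 30 mm above it). The 4 pegs stand in a straight row 75 mm apart on the wooden rack, in any order; y along the row to the robot's left, x away from the robot.
- peg_small: fixed wooden peg under the small round hub: seat 42 mm across, 12 mm high, with a tapered pin (12 mm thick, 6 at the tip) 16 mm higher. Origin: centre of its underside, 18 mm above the bench (hubs start with undersides 30 mm above it). The 4 pegs stand in a straight row 75 mm apart on the wooden rack, in any order; y along the row to the robot's left, x away from the robot.
- peg_square: fixed wooden peg under the square hub: seat 42 mm across, 12 mm high, with a tapered pin (12 mm thick, 6 at the tip) 16 mm higher. Origin: centre of its underside, 18 mm above the bench (hubs start with undersides 30 mm above it). The 4 pegs stand in a straight row 75 mm apart on the wooden rack, in any order; y along the row to the robot's left, x away from the robot.
- peg_oblong: fixed wooden peg under the oblong hub: seat 42 mm across, 12 mm high, with a tapered pin (12 mm thick, 6 at the tip) 16 mm higher. Origin: centre of its underside, 18 mm above the bench (hubs start with undersides 30 mm above it). The 4 pegs stand in a straight row 75 mm apart on the wooden rack, in any order; y along the row to the robot's left, x away from the robot.
- steel_rack: fixed grey steel rack, 76 (x) by 320 mm (y), left or right of the wooden one, up to 0.3 rad askew. 4 dark spigots at x = 0, y = 112.5, 37.5, -37.5, -112.5 mm: flat seat 42 mm across, its face 30 mm above the bench, and a tapered pin (16 mm thick, 6 at the tip) 18 mm higher for the hub's bore. Origin: centre of its underside, on the bench; y along the row to the robot's left, z up.
- spectacles: a pair of red-framed spectacles lying loose on the bench behind the racks, about 141 by 142 mm, 42 mm high; origin: centre of its underside. Leave it alone.
Things that resemble listed ones, but are neither listed nor needed, are in the scene too. Leave any green or purple look-alike of the hub_small alone. What is shaped like the hub_large but pink is not meant.

How it is judged (in metres and radians):
At the end, for the whole second after the job is handed in: The hubs stand on the steel rack in the reverse of their starting order from left to right, each within 6 mm of its spigot's axis along and across the rack, its underside within 4 mm of the seat's height, flange down, upright within 0.1 rad, released and at rest; spectacles not moved over 20 mm (((y of each of peg_small, peg_square, peg_oblong in the frame of peg_large below 0 m and y of hub_large in the frame of steel_rack between -0.1185 and -0.1065 m) or (y of peg_small in the frame of peg_large above 0 m and y of each of peg_square, peg_oblong in the frame of peg_large below 0 m and y of hub_large in the frame of steel_rack between -0.0435 and -0.0315 m) or (y of each of peg_small, peg_oblong in the frame of peg_large below 0 m and y of peg_square in the frame of peg_large above 0 m and y of hub_large in the frame of steel_rack between -0.0435 and -0.0315 m) or (y of each of peg_small, peg_square in the frame of peg_large above 0 m and y of peg_oblong in the frame of peg_large below 0 m and y of hub_large in the frame of steel_rack between 0.0315 and 0.0435 m) or (y of each of peg_small, peg_square in the frame of peg_large below 0 m and y of peg_oblong in the frame of peg_large above 0 m and y of hub_large in the frame of steel_rack between -0.0435 and -0.0315 m) or (y of each of peg_small, peg_oblong in the frame of peg_large above 0 m and y of peg_square in the frame of peg_large below 0 m and y of hub_large in the frame of steel_rack between 0.0315 and 0.0435 m) or (y of peg_small in the frame of peg_large below 0 m and y of each of peg_square, peg_oblong in the frame of peg_large above 0 m and y of hub_large in the frame of steel_rack between 0.0315 and 0.0435 m) or (y of each of peg_small, peg_square, peg_oblong in the frame of peg_large above 0 m and y of hub_large in the frame of steel_rack between 0.1065 and 0.1185 m)) and x of hub_large in the frame of steel_rack between -0.006 and 0.006 m and z of hub_large in the frame of steel_rack between 0.026 and 0.034 m and angle between each of hub_large, hub_small, hub_square, hub_oblong's own z axis and vertical below 0.1 rad and linear speed of each of hub_large, hub_small, hub_square, hub_oblong below 0.02 m/s and angular speed of each of hub_large, hub_small, hub_square, hub_oblong below 0.2 rad/s and ((y of each of peg_large, peg_square, peg_oblong in the frame of peg_small below 0 m and y of hub_small in the frame of steel_rack between -0.1185 and -0.1065 m) or (y of peg_large in the frame of peg_small above 0 m and y of each of peg_square, peg_oblong in the frame of peg_small below 0 m and y of hub_small in the frame of steel_rack between -0.0435 and -0.0315 m) or (y of each of peg_large, peg_oblong in the frame of peg_small below 0 m and y of peg_square in the frame of peg_small above 0 m and y of hub_small in the frame of steel_rack between -0.0435 and -0.0315 m) or (y of each of peg_large, peg_square in the frame of peg_small above 0 m and y of peg_oblong in the frame of peg_small below 0 m and y of hub_small in the frame of steel_rack between 0.0315 and 0.0435 m) or (y of each of peg_large, peg_square in the frame of peg_small below 0 m and y of peg_oblong in the frame of peg_small above 0 m and y of hub_small in the frame of steel_rack between -0.0435 and -0.0315 m) or (y of each of peg_large, peg_oblong in the frame of peg_small above 0 m and y of peg_square in the frame of peg_small below 0 m and y of hub_small in the frame of steel_rack between 0.0315 and 0.0435 m) or (y of peg_large in the frame of peg_small below 0 m and y of each of peg_square, peg_oblong in the frame of peg_small above 0 m and y of hub_small in the frame of steel_rack between 0.0315 and 0.0435 m) or (y of each of peg_large, peg_square, peg_oblong in the frame of peg_small above 0 m and y of hub_small in the frame of steel_rack between 0.1065 and 0.1185 m)) and x of hub_small in the frame of steel_rack between -0.006 and 0.006 m and z of hub_small in the frame of steel_rack between 0.026 and 0.034 m and ((y of each of peg_large, peg_small, peg_oblong in the frame of peg_square below 0 m and y of hub_square in the frame of steel_rack between -0.1185 and -0.1065 m) or (y of peg_large in the frame of peg_square above 0 m and y of each of peg_small, peg_oblong in the frame of peg_square below 0 m and y of hub_square in the frame of steel_rack between -0.0435 and -0.0315 m) or (y of each of peg_large, peg_oblong in the frame of peg_square below 0 m and y of peg_small in the frame of peg_square above 0 m and y of hub_square in the frame of steel_rack between -0.0435 and -0.0315 m) or (y of each of peg_large, peg_small in the frame of peg_square above 0 m and y of peg_oblong in the frame of peg_square below 0 m and y of hub_square in the frame of steel_rack between 0.0315 and 0.0435 m) or (y of each of peg_large, peg_small in the frame of peg_square below 0 m and y of peg_oblong in the frame of peg_square above 0 m and y of hub_square in the frame of steel_rack between -0.0435 and -0.0315 m) or (y of each of peg_large, peg_oblong in the frame of peg_square above 0 m and y of peg_small in the frame of peg_square below 0 m and y of hub_square in the frame of steel_rack between 0.0315 and 0.0435 m) or (y of peg_large in the frame of peg_square below 0 m and y of each of peg_small, peg_oblong in the frame of peg_square above 0 m and y of hub_square in the frame of steel_rack between 0.0315 and 0.0435 m) or (y of each of peg_large, peg_small, peg_oblong in the frame of peg_square above 0 m and y of hub_square in the frame of steel_rack between 0.1065 and 0.1185 m)) and x of hub_square in the frame of steel_rack between -0.006 and 0.006 m and z of hub_square in the frame of steel_rack between 0.026 and 0.034 m and ((y of each of peg_large, peg_small, peg_square in the frame of peg_oblong below 0 m and y of hub_oblong in the frame of steel_rack between -0.1185 and -0.1065 m) or (y of peg_large in the frame of peg_oblong above 0 m and y of each of peg_small, peg_square in the frame of peg_oblong below 0 m and y of hub_oblong in the frame of steel_rack between -0.0435 and -0.0315 m) or (y of each of peg_large, peg_square in the frame of peg_oblong below 0 m and y of peg_small in the frame of peg_oblong above 0 m and y of hub_oblong in the frame of steel_rack between -0.0435 and -0.0315 m) or (y of each of peg_large, peg_small in the frame of peg_oblong above 0 m and y of peg_square in the frame of peg_oblong below 0 m and y of hub_oblong in the frame of steel_rack between 0.0315 and 0.0435 m) or (y of each of peg_large, peg_small in the frame of peg_oblong below 0 m and y of peg_square in the frame of peg_oblong above 0 m and y of hub_oblong in the frame of steel_rack between -0.0435 and -0.0315 m) or (y of each of peg_large, peg_square in the frame of peg_oblong above 0 m and y of peg_small in the frame of peg_oblong below 0 m and y of hub_oblong in the frame of steel_rack between 0.0315 and 0.0435 m) or (y of peg_large in the frame of peg_oblong below 0 m and y of each of peg_small, peg_square in the frame of peg_oblong above 0 m and y of hub_oblong in the frame of steel_rack between 0.0315 and 0.0435 m) or (y of each of peg_large, peg_small, peg_square in the frame of peg_oblong above 0 m and y of hub_oblong in the frame of steel_rack between 0.1065 and 0.1185 m)) and x of hub_oblong in the frame of steel_rack between -0.006 and 0.006 m and z of hub_oblong in the frame of steel_rack between 0.026 and 0.034 m); the robot touches nothing.
It fails at once if the spectacles are pushed more than 20 mm from where they lay (distance of spectacles from where it was at the start of the episode above 0.02 m).
It also fails if it takes over 96 s, if anything falls off the work surface, if the arm or the gripper's body presses on something with over 40 N, if the wrist force passes 120 N, or if a joint passes its speed limit or range.

### The arm

A 6-joint arm with a two-finger parallel gripper is mounted at the origin on a cart in front of the work surface, level with it; the furniture and walls round the work are solid. World frame = base frame: x ahead of the robot, y to its left, z up, the work surface at z = 0. Lengths are in m, angles in degrees, forces in N, time in s.
With the tool pointing down it reaches from about 0.4 to 0.825 m from the base axis. Payload 7 kg.
Tool frame: the origin (TCP) lies on the centre line of the jaws, within the pads' length; the fingertips stand 17 mm ahead of it and the grasp point (between the pads) lies 2 mm behind it; z points along the fingers, y is the direction in which the jaws open and shut (so a half turn about z gives the same grasp; the last joint's range is limited). The gripper opens to 88 mm and grips with 3 to 60 N. Pads are 19 mm wide; open, the fingers measure 130 mm over their backs; the gripper's body (78 mm by 193 mm) begins 47 mm behind the grasp point.
Start: joints at [-51.675, 20.546, 0.682, 0, -70.136, -16.507], TCP at [0.251, -0.627, 0.244] pointing down, gripper open.
Joint ranges: [-176.03, 176.03], [-82.01, 121.73], [-58.28, 71.71], [-173.87, 95.51], [-174.79, -0.11], [-173.66, 173.66]. Speed limits (degrees/s): [136.94, 136.94, 172.46, 180, 180, 180].

### API

Orientations are given as [roll, pitch, yaw] about the fixed x, y, z axes, in that order (R = Rz(yaw) Ry(pitch) Rx(roll)).
In Python, from plant import telemetry, vision, close_job, recognise, silhouettes, place_of gives the robot as it stands.
- The arm moves only by the shell command python3 -m handwheel 'ROWS'. ROWS is JSON, a list that holds one entry, the list of rows, each a list of 5 numbers: the shift along the tool's x, y, z in m, then the turn about the tool's z in rad, then the closure, from 0 (fully open) to 1 (shut). In form: [[[tx, ty, tz, yaw, gripper], ...]]. A call has 1 to 20 rows; each row shifts and turns the commanded pose from where the row before left it, along the tool's axes as they then stand; what a row does not reach is not made up. A row lasts 1/12 s, in which the tool goes at most 41.7 mm and 7.16 degrees, less where a joint would pass 70% of its speed; a pose out of reach is approached as far as the arm can. A call with a gripper value outside its range is refused whole. The fingers move at their own pace and stop on an object; the grip force is fixed at half the most. Time passes only in rows, so rows that do not move let the fingers close. It gives the time, the measured TCP pose, the force and the opening at its end, in the units of the state.
- telemetry.get_obs(): the state, without advancing time (a new reading comes with each control period).
- vision.snapshot(name): name is "scene" or "top" or "wrist"; returns a dict with "color" (480x640x3 uint8, red, green, blue), "mtx" (3x3 intrinsics, pixels), "cam_to_world" (4x4, takes a point from camera to world coordinates); the wrist camera has in their place "tool_from_camera" (4x4, takes a point from camera to tool coordinates, whose origin is the TCP and whose axes are the flange's). Camera axes: x right, y down, z forward; pixel columns grow to the right and rows downward; lengths in m; the calibration is good to about 2 mm. A picture is of the moment at which its call begins: read the wrist's pose just before it. There is no depth.
- close_job(): hands the job in, once; it reports no verdict.
Trained networks look in a picture, given as the dict that the camera call returned (one of the last four; its "shot" number tells which), for a name from the list of things; names that differ only in an ending like _2 or _b are one class to them, and where a whole thing is asked for, a point or a joint stands for the part that bears it (a point fixed in the world has none). Each returns a list of dicts, best first, with "conf" (0 to 1); they miss things now and then, are a little off and sometimes report something else, mostly with a low value. They report only what shows in the picture. A call takes as long as a camera call. They do not tell look-alikes from the thing itself.
- recognise(name, picture): "xy" ([column, row] in pixels, amid what is visible of it).
- silhouettes(name, picture): "region" (480x640 bool, what is visible of it) and "xy" ([column, row] in pixels, amid what is visible of it).
- place_of(name, picture): "xy" ([column, row] in pixels: a listed point, or the origin of a listed thing).
The state is a dict: "clock": time; "joint_pos": joint angles; "qvel": joint speeds; "tau": joint torques, N m; "tool_pos": TCP position; "orientation": TCP orientation; "force": force on the tool from outside, world axes, zero at the start; "moment": the same for the moment, N m; "opening": finger opening in m.
Only numpy, scipy, OpenCV 4.12 (cv2) and the standard library are available. Lean on these libraries where they do the work, as an engineer would, in place of code of your own. Each camera call takes 0.05 s, during which the arm holds its last target.

## Working session

There is one attempt and no reset: what is moved stays moved. The work goes in short steps, Python scripts to look and compute and a shell command to move; the robot and the scene stay as the last step left them, time stands still between calls to the robot, and variables do not carry over. Pictures are saved under pics/ and viewed, and the job is handed in when it is done.

```bash
ls; mkdir -p pics; python3 - <<'E'
from plant import telemetry, vision
import cv2
o=telemetry.get_obs(); print(o)
for n in ["scene","top","wrist"]:
    s=vision.snapshot(n); cv2.imwrite(f"pics/{n}0.png",s["color"][:,:,::-1]); print(n,s["mtx"].tolist(),[ (k,s[k].round(4).tolist()) for k in s if 'cam' in k and k!='color'])
E
```

```text
pics
{'clock': 0.0, 'joint_pos': array([-5.16751932e+01,  2.05906183e+01,  6.35613665e-01, -2.05065942e-02,
       -7.01354243e+01, -1.65066730e+01]), 'qvel': array([ 0.0063906 , -0.05916609, -0.0427028 , -0.02168037,  0.13458191,
        0.00549397]), 'tau': array([ 3.79301548e-05, -5.82715273e+01,  2.93050021e+01,  6.99712828e+00,
        6.71576199e-03, -1.45477657e-04]), 'tool_pos': array([ 0.25068751, -0.62624264,  0.24264464]), 'orientation': array([ 1.79907820e+02, -7.21264537e-03, -1.58188844e+02]), 'force': array([ 0.15516873,  0.55567004, -0.27678861]), 'moment': array([ 0.01056306, -0.03091233, -0.06630653]), 'opening': 0.08762546514988545}
scene [[451.3672062962378, 0.0, 316.81638958440715], [0.0, 451.3672062962378, 239.61879696570767], [0.0, 0.0, 1.0]] [('cam_to_world', [[-0.7885, -0.3139, 0.529, 0.0291], [-0.6145, 0.3647, -0.6996, 0.7611], [0.0267, -0.8766, -0.4804, 0.5292], [0.0, 0.0, 0.0, 1.0]])]
top [[538.4854505710628, 0.0, 317.9508342926168], [0.0, 538.4854505710628, 241.68683375049753], [0.0, 0.0, 1.0]] [('cam_to_world', [[-0.0157, -0.9805, 0.1958, 0.3067], [-0.9998, 0.0182, 0.0107, 0.0462], [-0.0141, -0.1956, -0.9806, 1.3032], [0.0, 0.0, 0.0, 1.0]])]
wrist [[343.4299149220993, 0.0, 327.4680661527938], [0.0, 343.4299149220993, 238.97692136035414], [0.0, 0.0, 1.0]] [('tool_from_camera', [[-0.0, -0.9544, -0.2986, 0.0809], [1.0, 0.0001, -0.0005, -0.0009], [0.0005, -0.2986, 0.9544, -0.1423], [0.0, 0.0, 0.0, 1.0]])]
```

View pics/top0.png

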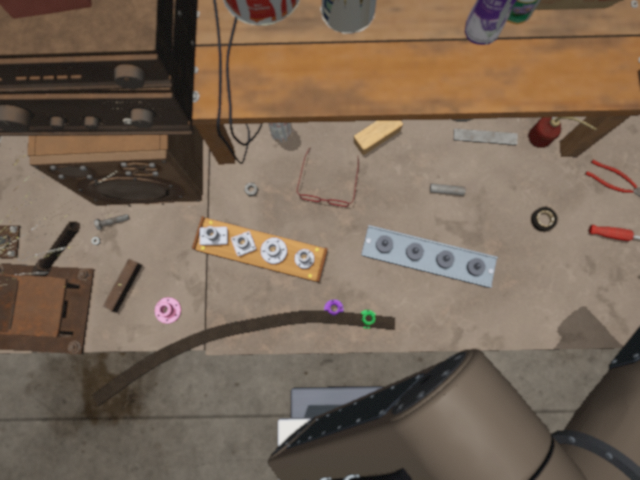

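View pics/scene0.png

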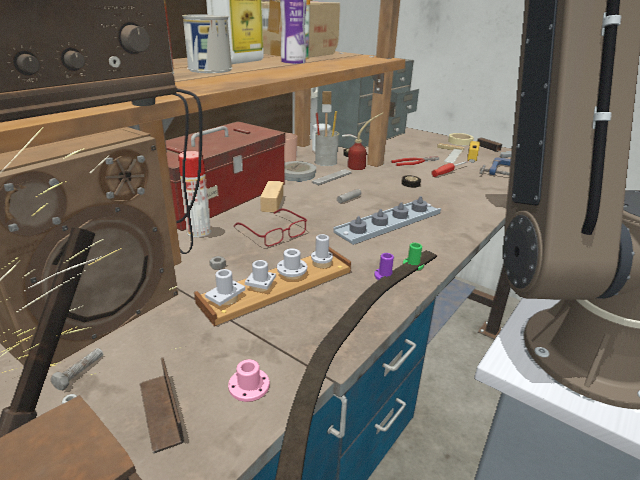

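```bash
cat > h.py <<'E'
import numpy as np, cv2
from plant import telemetry, vision, recognise, silhouettes, place_of
from scipy.spatial.transform import Rotation as R
def camT(s,obs=None):
    if 'cam_to_world' in s: return s['cam_to_world']
    T=np.eye(4); T[:3,:3]=R.from_euler('xyz',obs['orientation'],degrees=True).as_matrix(); T[:3,3]=obs['tool_pos']
    return T@s['tool_from_camera']
def topl(uv,z,s,T):
    d=T[:3,:3]@np.linalg.solve(s['mtx'],[uv[0],uv[1],1.]); o=T[:3,3]
    return o+d*(z-o[2])/d[2]
def proj(p,s,T):
    q=np.linalg.inv(T)@np.append(p,1); u=s['mtx']@(q[:3]/q[2]); return u[:2]
E
python3 - <<'E'
from h import *
s=vision.snapshot("top");T=camT(s)
for n,z in [("hub_large",.03),("hub_small",.03),("hub_square",.03),("hub_oblong",.03),("steel_rack",0),("spectacles",0)]:
    for d in place_of(n,s): print(n,round(d['conf'],2),np.round(d['xy'],1),topl(d['xy'],z,s,T).round(4))
    for d in silhouettes(n,s)[:3]: print("   sil",round(d['conf'],2),np.round(d['xy'],1),d['region'].sum())
E
```

```text
hub_large 0.98 [167.5 311.6] [0.3993 0.4177 0.03  ]
hub_large 0.63 [274.8 252.5] [0.5363 0.1643 0.03  ]
   sil 0.82 [275.4 251.1] 467
   sil 0.57 [166.1 310.1] 523
hub_small 0.72 [332.8 308.9] [0.3991 0.0277 0.03  ]
hub_small 0.62 [304.6 259.3] [0.5185 0.0928 0.03  ]
hub_small 0.6 [366.1 319.3] [ 0.3736 -0.0497  0.03  ]
   sil 0.7 [330.5 311. ] 231
   sil 0.68 [302.  259.7] 236
   sil 0.52 [364.7 314.1] 230
hub_square 0.56 [242.4 245.2] [0.5557 0.2425 0.03  ]
   sil 0.6 [241.6 242.3] 413
hub_oblong 0.89 [213.5 237.8] [0.5752 0.3129 0.03  ]
   sil 0.82 [213.5 233.2] 451
   sil 0.18 [243.8 243.4] 368
steel_rack 0.61 [428.7 254.8] [ 0.5292 -0.2103  0.    ]
steel_rack 0.28 [214.  233.9] [0.5914 0.3181 0.    ]
   sil 0.64 [426.9 255.3] 4209
   sil 0.62 [318.6 198.3] 74
```

The top view shows the wooden rack at (195–325, 220–280). From left to right it holds oblong (213,238), square (242,243), large (274,251) and small (304,259). The steel rack, with four empty spigots, is at (362–495, 228–285). The look-alikes are pink (167,310), purple (333,307) and green (368,318); all three are coloured and off the rack, so I ignore them. The spectacles are at (330,180). The mapping is therefore oblong→-112.5, square→-37.5, large→+37.5, small→+112.5. Next I move over the steel rack with the jaws across the row.

```bash
python3 -m handwheel '[[[0,0,0,-0.118,0],[0,0,0,-0.118,0],[0,0,0,-0.118,0],[0,0,0,-0.118,0],[0,0,0,-0.118,0],[0,0,0,-0.118,0],[0,0,0,-0.118,0],[0,0,0,-0.118,0],[-0.036,-0.013,-0.0045,0,0],[-0.036,-0.013,-0.0045,0,0],[-0.036,-0.013,-0.0045,0,0],[-0.036,-0.013,-0.0045,0,0],[-0.036,-0.013,-0.0045,0,0],[-0.036,-0.013,-0.0045,0,0],[-0.036,-0.013,-0.0045,0,0],[-0.036,-0.013,-0.0045,0,0],[-0.036,-0.013,-0.0045,0,0],[-0.036,-0.013,-0.0045,0,0],[-0.036,-0.013,-0.0045,0,0],[-0.036,-0.013,-0.0045,0,0]]]'
cat >> h.py <<'E'
def wshot(fn):
    o=telemetry.get_obs(); s=vision.snapshot("wrist"); cv2.imwrite(fn,s["color"][:,:,::-1]); return o,s,camT(s,o)
E
python3 - <<'E'
from h import *
o,s,T=wshot("pics/w1.png"); print(o['clock'],o['tool_pos'],o['orientation'],o['qvel'].round(1))
np.savez("w1.npz",c=s['color'],T=T,m=s['mtx'])
for d in place_of("steel_rack",s): print(d['conf'],d['xy'],topl(d['xy'],0,s,T))
E
```

```text
clock: 2.47
tool_pos: [0.5081, -0.2438, 0.2982]
orientation: [-180.0, 0.0, -104.1]
force: [0.9, -0.3, -0.1]
opening: 0.0879
2.4667 [ 0.5080595  -0.24383318  0.29821682] [-1.79952788e+02  6.76979063e-03 -1.04086252e+02] [ 44.5   4.   11.6   0.2  -7.6 -44.2]
0.88 [318.4, 225.7] [ 0.52989993 -0.21062517  0.        ]
```

View pics/w1.png

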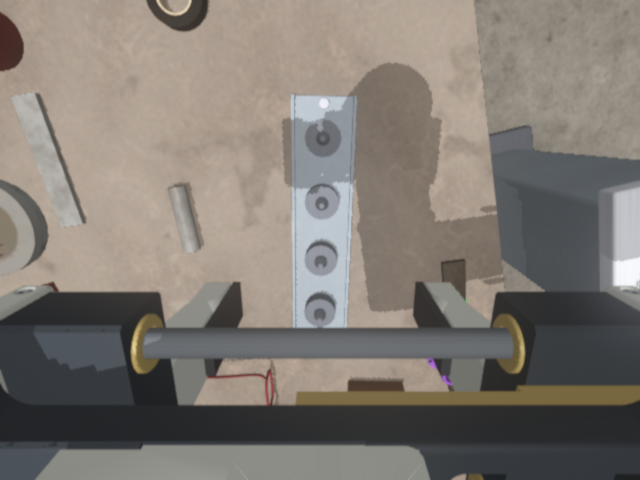

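The wrist view shows the four spigots at about (323,139), (321,202), (320,258) and (320,311). The red end of the spectacles shows at (240,378). I let the arm settle and measure the spigots.

```bash
python3 -m handwheel '[[[0,0,0,0,0],[0,0,0,0,0],[0,0,0,0,0]]]'
python3 - <<'E'
from h import *
o,s,T=wshot("pics/w2.png"); print(o['clock'],o['tool_pos'],o['orientation'],o['qvel'].round(1))
np.savez("w2.npz",c=s['color'],T=T,m=s['mtx'])
for d in place_of("steel_rack",s): print(d['conf'],d['xy'],topl(d['xy'],0,s,T))
g=cv2.cvtColor(s['color'],cv2.COLOR_RGB2GRAY)
c=cv2.resize(s['color'][60:360,230:420],None,fx=3,fy=2,interpolation=cv2.INTER_CUBIC)
c=cv2.resize(s['color'][60:340,240:440],(571,800)[0:2] if 0 else (428,600),interpolation=cv2.INTER_CUBIC)
cv2.imwrite("pics/w2c.png",c[:,:,::-1])
E
```

```text
clock: 2.82
tool_pos: [0.5067, -0.2463, 0.2974]
orientation: [180.0, -0.0, -104.1]
force: [0.2, -0.0, 0.9]
opening: 0.0875
2.8167 [ 0.50674954 -0.2463046   0.29744898] [ 1.79982920e+02 -4.35083415e-03 -1.04146469e+02] [-0.6 -0.1 -0.1  0.   0.1 -0.2]
0.9 [321.1, 229.5] [ 0.52605002 -0.20735353  0.        ]
```

View pics/w2c.png

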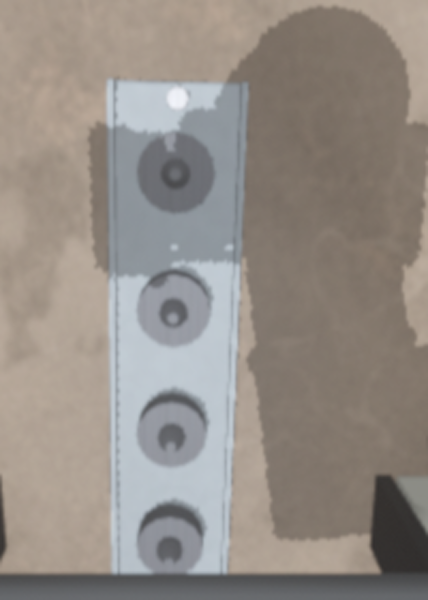

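```bash
cat > fit.py <<'E'
from h import *
from scipy.optimize import minimize
# Fit rack pose by maximising gradient along projected circle edges of seats (top rim) via cost from gradient magnitude
def fit(col,m,T,p0,seats,z,r,scale=4,extra=None):
    g=cv2.GaussianBlur(cv2.cvtColor(col,cv2.COLOR_RGB2GRAY).astype(np.float32),(0,0),0.8)
    gx=cv2.Sobel(g,cv2.CV_32F,1,0);gy=cv2.Sobel(g,cv2.CV_32F,0,1)
    Ti=np.linalg.inv(T); th=np.linspace(0,2*np.pi,72,endpoint=False)
    def pts(p,rr=r):
        P=[]
        for sy in seats:
            lx=rr*np.cos(th); ly=sy+rr*np.sin(th); c,s_=np.cos(p[2]),np.sin(p[2])
            P.append(np.stack([p[0]+c*lx-s_*ly,p[1]+s_*lx+c*ly,np.full_like(lx,z)],1))
        P=np.concatenate(P); q=P@Ti[:3,:3].T+Ti[:3,3]; u=q@m.T
        return (u[:,:2]/u[:,2:]).astype(np.float32)
    def cost(p):
        a=pts(p);b=pts(p,r+.002);n=b-a;n/=np.linalg.norm(n,axis=1,keepdims=True)
        sx=cv2.remap(gx,a[None,:,0].copy(),a[None,:,1].copy(),cv2.INTER_LINEAR)[0]
        sy=cv2.remap(gy,a[None,:,0].copy(),a[None,:,1].copy(),cv2.INTER_LINEAR)[0]
        v=sx*n[:,0]+sy*n[:,1]
        return -np.minimum(np.maximum(v,0),120).mean()   # outside brighter
    best=None
    for dx in np.arange(-.008,.009,.004):
        for dy in np.arange(-.008,.009,.004):
            q=minimize(cost,np.array(p0)+[dx,dy,0],method='Nelder-Mead',options=dict(initial_simplex=np.array(p0)+[dx,dy,0]+np.array([[0,0,0],[.003,0,0],[0,.003,0],[0,0,.02]])))
            if best is None or q.fun<best.fun: best=q
    return best,pts(best.x)
E
python3 - <<'E'
from fit import *
d=np.load("w2.npz")
for seats in ([.1125,.0375,-.0375,-.1125],[.0375,-.0375,-.1125]):
    b,p=fit(d['c'],d['m'],d['T'],[.527,-.209,-.245],seats,.030,.021)
    print(b.x,b.fun)
im=cv2.resize(d['c'],None,fx=4,fy=4,interpolation=cv2.INTER_CUBIC)
b,p=fit(d['c'],d['m'],d['T'],[.527,-.209,-.245],[.1125,.0375,-.0375,-.1125],.030,.021)
for u in p: cv2.circle(im,tuple(int(v*4+1.5) for v in u),2,(255,0,0),-1)
c,s_=np.cos(b.x[2]),np.sin(b.x[2])
for sy in [.1125,.0375,-.0375,-.1125]:
    u=proj([b.x[0]-s_*sy,b.x[1]+c*sy,.048],dict(mtx=d['m']),d['T']);cv2.circle(im,tuple(int(v*4+1.5) for v in u),3,(0,255,0),-1)
for lx,ly in [(-.038,-.16),(.038,-.16),(.038,.16),(-.038,.16)]:
    u=proj([b.x[0]+c*lx-s_*ly,b.x[1]+s_*lx+c*ly,.0],dict(mtx=d['m']),d['T']);cv2.circle(im,tuple(int(v*4+1.5) for v in u),6,(0,0,255),-1)
c=cv2.resize(im[80*4:340*4,250*4:400*4],(346,600),interpolation=cv2.INTER_AREA);cv2.imwrite("pics/w2f.png",c[:,:,::-1])
s=vision.snapshot("top");T=camT(s);np.savez("t2.npz",c=s['color'],T=T,m=s['mtx'])
b,p=fit(s['color'],s['mtx'],T,[.529,-.209,-.245],[.1125,.0375,-.0375,-.1125],.030,.021);print('top',b.x,b.fun)
E
```

```text
[ 0.52542923 -0.21095893 -0.26885101] -73.75973510742188
[ 0.52538809 -0.21078488 -0.26739343] -81.09026336669922
top [ 0.5242439  -0.20926122 -0.22984191] -23.003923416137695
```

View pics/w2f.png

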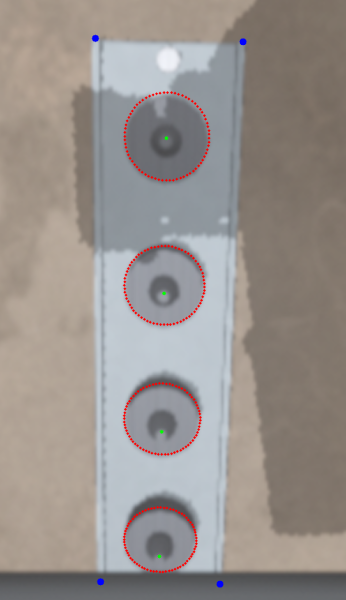

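The model overlays the picture well: steel rack at (0.5254, -0.2110), yaw -0.268. Now to the wooden rack.

```bash
python3 -m handwheel '[[[-0.034,0.007,0,0,0],[-0.034,0.007,0,0,0],[-0.034,0.007,0,0,0],[-0.034,0.007,0,0,0],[-0.034,0.007,0,0,0],[-0.034,0.007,0,0,0],[-0.034,0.007,0,0,0],[-0.034,0.007,0,0,0],[-0.034,0.007,0,0,0],[-0.034,0.007,0,0,0],[-0.034,0.007,0,0,0],[-0.034,0.007,0,0,0],[0,0,0,0,0],[0,0,0,0,0],[0,0,0,0,0]]]'
python3 - <<'E'
from h import *
o,s,T=wshot("pics/w3.png"); print(o['clock'],o['tool_pos'],o['orientation'],o['qvel'].round(1))
np.savez("w3.npz",c=s['color'],T=T,m=s['mtx'])
for n in ["hub_large","hub_small","hub_square","hub_oblong"]:
    for d in place_of(n,s)[:2]: print(n,d['conf'],d['xy'],topl(d['xy'],.03,s,T))
E
```

```text
clock: 4.22
tool_pos: [0.5252, 0.17, 0.2973]
orientation: [180.0, -0.0, -104.1]
force: [1.0, 0.2, 0.4]
opening: 0.0874
4.2167 [0.52519369 0.17002721 0.29734045] [ 1.79980118e+02 -2.82412355e-02 -1.04104980e+02] [-1.1 -0.6 -0.3  0.1  0.1 -0. ]
hub_large 0.75 [315.4, 201.1] [0.53960151 0.16458107 0.03      ]
hub_small 0.7 [403.8, 51.1] [0.40692145 0.03073896 0.03      ]
hub_small 0.68 [314.5, 136.4] [0.52158493 0.09188618 0.03      ]
hub_square 0.89 [313.3, 260.4] [0.5616272  0.23795771 0.03      ]
hub_oblong 0.66 [313.1, 316.9] [0.58264117 0.31637882 0.03      ]
```

View pics/w3.png

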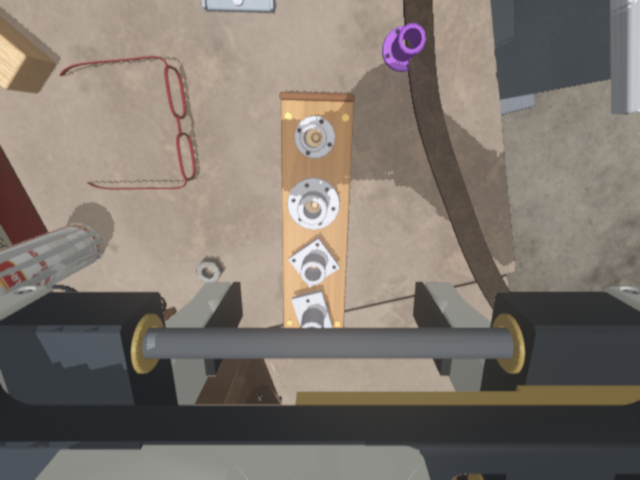

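Grey hubs on the wooden rack run from the robot's right (image top): small (315,136), large (314,204), square (313,265), oblong (313,315). The purple look-alike at (404,48) is not on the rack, so I leave it. Next I fit the bore rims at the boss-top heights.

```bash
python3 - <<'E'
from fit import *
d=np.load("w3.npz")
H=dict(small=(.082,.014,.5216,.0919,.03),large=(.070,.017,.5396,.1646,.03),square=(.070,.015,.5616,.238,.03),oblong=(.076,.015,.5826,.3164,.03))
im=cv2.resize(d['c'],None,fx=4,fy=4,interpolation=cv2.INTER_CUBIC)
S=dict(mtx=d['m'])
for n,(z,r,x,y,_) in H.items():
    b,p=fit(d['c'],d['m'],d['T'],[x,y,0],[0],z,.010)
    print(n,b.x[:2],b.fun)
    for u in p: cv2.circle(im,tuple(int(v*4+1.5) for v in u),1,(255,0,0),-1)
    th=np.linspace(0,6.28,60)
    for t in th:
        u=proj([b.x[0]+r*np.cos(t),b.x[1]+r*np.sin(t),z],S,d['T']);cv2.circle(im,tuple(int(v*4+1.5) for v in u),1,(0,160,0),-1)
        R_={'small':.023,'large':.031}.get(n)
        if R_:
            u=proj([b.x[0]+R_*np.cos(t),b.x[1]+R_*np.sin(t),.038],S,d['T']);cv2.circle(im,tuple(int(v*4+1.5) for v in u),1,(0,0,255),-1)
c=im[80*4:340*4,260*4:370*4];cv2.imwrite("pics/w3f.png",cv2.resize(c,None,fx=.58,fy=.58,interpolation=cv2.INTER_AREA)[:,:,::-1])
E
```

```text
small [0.52189356 0.09238807] -71.42896270751953
large [0.54283099 0.1652048 ] -101.68472290039062
square [0.56101213 0.23938678] -120.0
oblong [0.58133722 0.31050767] -46.33563995361328
```

View pics/w3f.png

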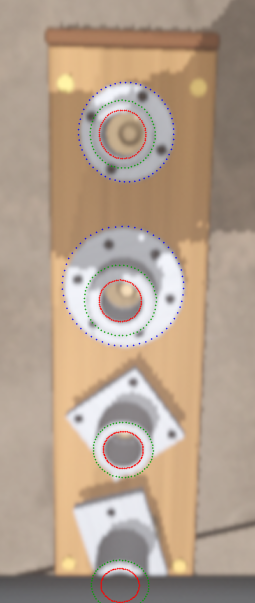

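```bash
python3 -m handwheel '[[[-0.025,-0.0033,0.023,0,0],[-0.025,-0.0033,0.023,0,0],[-0.025,-0.0033,0.023,0,0],[-0.025,-0.0033,0.023,0,0],[-0.025,-0.0033,0.023,0,0],[-0.025,-0.0033,0.023,0,0],[0,0,0,0,0],[0,0,0,0,0],[0,0,0,0,0]]]'
cat > look.py <<'E'
import sys
from fit import *
n=sys.argv[1]; x,y=map(float,sys.argv[2:4]); fn=sys.argv[4]
z=dict(small=.082,large=.070,square=.070,oblong=.076)[n]
o,s,T=wshot(fn); p=o['tool_pos'];print(o['clock'],p.round(4),o['orientation'].round(2))
b,q=fit(s['color'],s['mtx'],T,[x,y,0],[0],z,.010); print(n,b.x[:2].round(4),b.fun)
im=s['color'].copy()
for u in q: cv2.circle(im,tuple(int(v+.5) for v in u),0,(255,0,0),-1)
cv2.imwrite(fn,im[:,:,::-1])
th=np.radians(o['orientation'][2]); d=b.x[:2]-p[:2]
print("tx %.4f ty %.4f"%(d@[np.cos(th),np.sin(th)],d@[np.sin(th),-np.cos(th)]))
E
python3 look.py oblong .581 .311 pics/w4.png
```

```text
clock: 5.22
tool_pos: [0.5812, 0.3106, 0.1598]
orientation: [-180.0, -0.0, -104.1]
force: [-0.1, -0.8, -0.2]
opening: 0.0879
5.2167 [0.5812 0.3106 0.1598] [-1.7999e+02 -2.0000e-02 -1.0411e+02]
oblong [0.5816 0.3116] -102.91756439208984
tx -0.0010 ty -0.0001
```

View pics/w4.png

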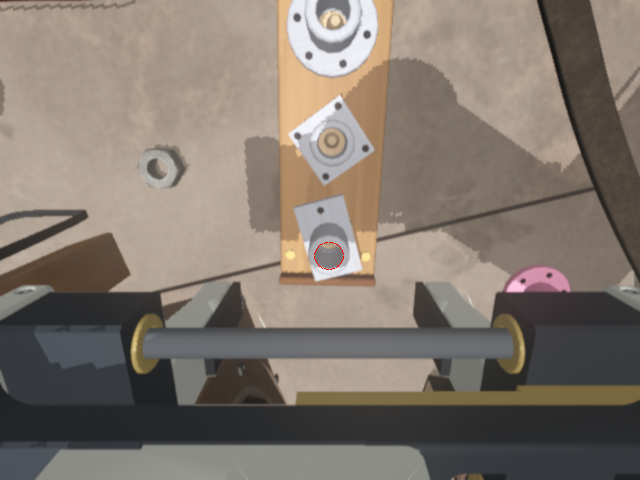

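```bash
python3 - <<'E'
from h import *
d=np.load("t2.npz");S=dict(mtx=d['m'])
im=cv2.resize(d['c'],None,fx=2,fy=2)
T0=np.array([.5812,.3106])
ex=np.array([.97,-.2436]);ey=np.array([.2436,.97])
for z,col in ((.10,(255,0,0)),(.04,(0,255,0))):
  hx,hy=((.097,.039) if z>.05 else (.065,.0095))
  for a,b in((-1,-1),(1,-1),(1,1),(-1,1)):
    p=T0+a*hx*ex+b*hy*ey; u=proj([*p,z],S,d['T']);print(z,p,u);cv2.circle(im,tuple(int(v*2) for v in u),3,col,-1)
cv2.imwrite("pics/t2.png",im[250:700,0:800,::-1])
E
```

```text
0.1 [0.4776096 0.2963992] [213.48455569 273.70254069]
0.1 [0.6657896 0.2491408] [235.55893707 193.06916421]
0.1 [0.6847904 0.3248008] [203.32103508 185.85191918]
0.1 [0.4966104 0.3720592] [180.3687198  265.97099609]
0.04 [0.5158358 0.317219 ] [210.26755919 261.39156141]
0.04 [0.6419358 0.285551 ] [224.50216238 209.84372881]
0.04 [0.6465642 0.303981 ] [216.96560777 208.14023933]
0.04 [0.5204642 0.335649 ] [202.60026582 259.6114223 ]
```

View pics/t2.png

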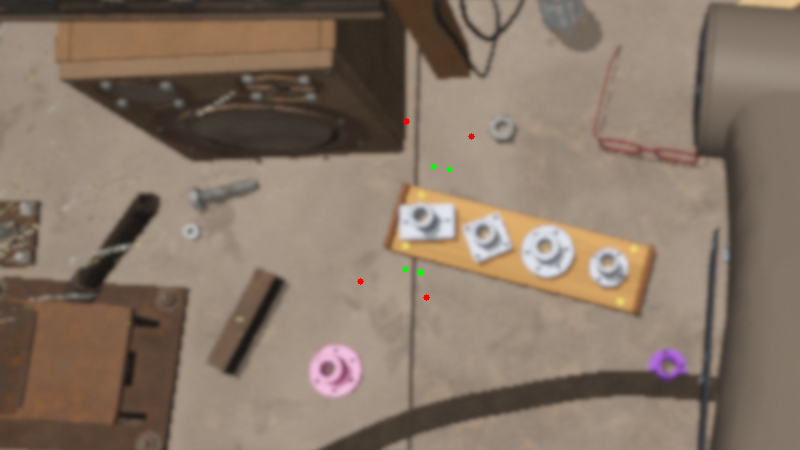

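```bash
python3 - <<'E'
from h import *
d=np.load("t2.npz");S=dict(mtx=d['m'])
for uv in [(202.5,199),(202,201),(97,204),(202.5,195)]: print(topl(uv,0,S,d['T']).round(3))
s=np.load("w3.npz");
E
```

```text
[0.682 0.349 0.   ]
[0.677 0.35  0.   ]
[0.674 0.615 0.   ]
[0.692 0.349 0.   ]
```

There is a 24 mm gap to the speaker corner. I turn the jaws 15° away from it for extra room, then descend and grip.

```bash
python3 -m handwheel '[[[-0.001,0,0,0.087,0],[0,0,0,0.087,0],[0,0,0,0.087,0],[0,0,0.02,0,0],[0,0,0.03,0,0],[0,0,0.03,0,0],[0,0,0.015,0,0],[0,0,0.007,0,0],[0,0,0,0,0],[0,0,0,0,1],[0,0,0,0,1],[0,0,0,0,1],[0,0,0,0,1],[0,0,0,0,1],[0,0,0,0,1],[0,0,0,0,1],[0,0,0,0,1]]]'
```

```text
clock: 6.68
tool_pos: [0.5812, 0.3122, 0.0576]
orientation: [-180.0, 0.0, -119.0]
force: [-0.1, -0.6, -0.2]
opening: 0.0399
```

```bash
python3 -m handwheel '[[[0,0,0,0,1],[0,0,0,0,1],[0,0,0,0,1],[0,0,0,0,1],[0,0,-0.01,0,1],[0,0,-0.025,0,1],[0,0,-0.025,0,1],[0,0,-0.025,0,1],[0,0,0,-0.087,1],[0,0,0,-0.087,1],[0,0,0,-0.087,1],[0,0,0,0,1]]]'
python3 - <<'E'
from h import *
o,s,T=wshot("pics/w5.png");print(o['opening'],o['force'],o['tool_pos'],o['orientation'])
E
```

```text
clock: 7.68
tool_pos: [0.5811, 0.3121, 0.1432]
orientation: [-180.0, 0.0, -103.9]
force: [0.8, 0.2, -1.4]
opening: 0.0311
0.031126913580058726 [ 0.8388993   0.1843461  -1.41595013] [0.58107286 0.31205826 0.14321636] [-1.79998342e+02  1.67142643e-02 -1.03876676e+02]
```

View pics/w5.png

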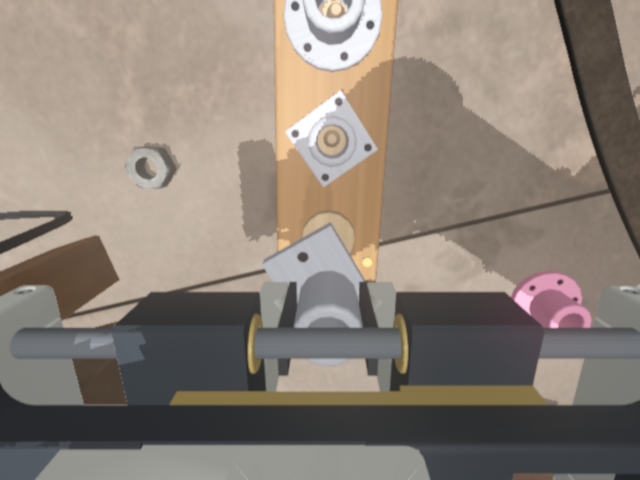

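The hub is gripped (opening 31 mm, expected 30). Now I carry it to the rightmost spigot at (0.4956, -0.3195), with the underside about 115 mm up.

```bash
python3 -m handwheel '[[[0.02,-0.002,0,0,1],[0.035,-0.0038,0,0,1],[0.036,-0.0039,0,0,1],[0.036,-0.0039,0,0,1],[0.036,-0.0039,0,0,1],[0.036,-0.0039,0,0,1],[0.036,-0.0039,0,0,1],[0.036,-0.0039,0,0,1],[0.036,-0.0039,0,0,1],[0.036,-0.0039,0,0,1],[0.036,-0.0039,0,0,1],[0.036,-0.0039,0,0,1],[0.036,-0.0039,0,0,1],[0.036,-0.0039,0,0,1],[0.036,-0.0039,0,0,1],[0.036,-0.0039,0,0,1],[0.036,-0.0039,0,0,1],[0.036,-0.0039,0,0,1],[0.02,-0.004,0,0,1]]]'
python3 -m handwheel '[[[0,0,0,0.11,1],[0,0,0,0.11,1],[0,0,0,0.11,1],[0,0,0,0.11,1],[0,0,0,0,1],[0,0,0,0,1],[0,0,0,0,1]]]'
cat > off.py <<'E'
import sys
from h import *
x,y=map(float,sys.argv[1:3]); o=telemetry.get_obs(); p=o['tool_pos']; th=np.radians(o['orientation'][2]); d=np.array([x,y])-p[:2]
print(o['clock'],p.round(4),o['orientation'].round(2),'open %.4f'%o['opening'],'F',o['force'].round(1))
print("tx %.4f ty %.4f"%(d@[np.cos(th),np.sin(th)],d@[np.sin(th),-np.cos(th)]))
if len(sys.argv)>3: wshot(sys.argv[3])
E
python3 off.py .4956 -.3195 pics/w6.png
```

```text
clock: 9.32
tool_pos: [0.4916, -0.3399, 0.1427]
orientation: [180.0, -0.0, -104.4]
force: [0.8, 0.8, -0.7]
opening: 0.031
clock: 9.9
tool_pos: [0.4927, -0.3368, 0.1426]
orientation: [-180.0, -0.0, -129.2]
force: [0.4, -0.4, -2.5]
opening: 0.0308
9.9 [ 0.4927 -0.3368  0.1426] [-180.     -0.   -129.17] open 0.0308 F [ 0.4 -0.4 -2.5]
tx -0.0152 ty 0.0087
```

View pics/w6.png

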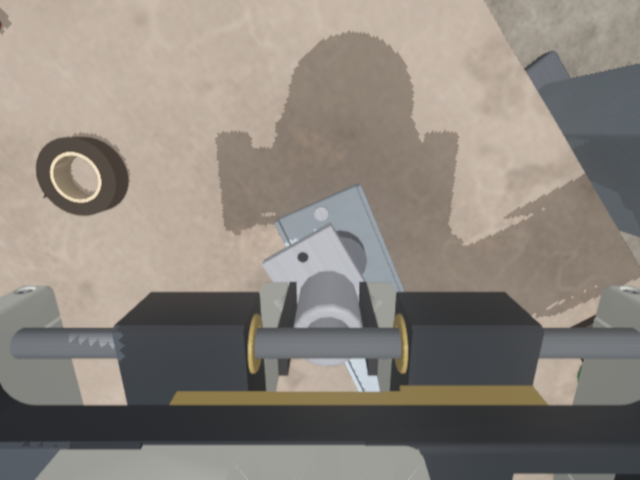

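```bash
python3 -m handwheel '[[[-0.0152,0.0087,0,0,1],[0,0,0,0,1],[0,0,0,0,1],[0,0,0.015,0,1],[0,0,0.015,0,1],[0,0,0,0,1],[0,0,0,0,1]]]'; python3 off.py .4956 -.3195 pics/w7.png
```

```text
clock: 10.53
tool_pos: [0.4951, -0.3197, 0.1121]
orientation: [179.9, -0.1, -129.3]
force: [0.2, -0.6, -1.7]
opening: 0.0313
10.5333 [ 0.4951 -0.3197  0.1121] [ 1.7990e+02 -6.0000e-02 -1.2927e+02] open 0.0313 F [ 0.2 -0.6 -1.7]
tx -0.0005 ty -0.0003
```

View pics/w7.png

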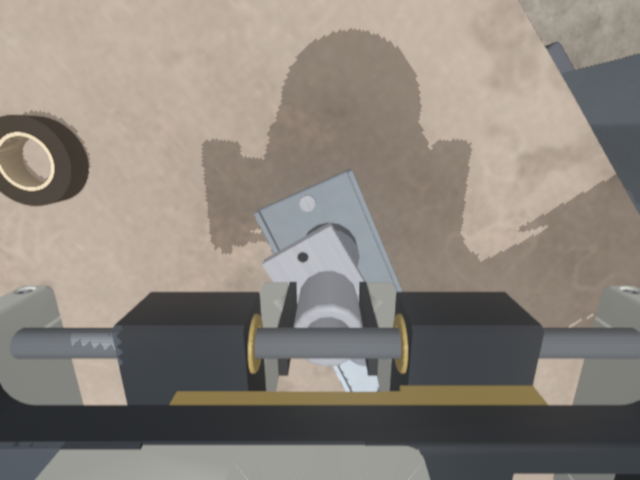

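```bash
python3 -m handwheel '[[[-0.0005,0,0.015,0,1],[0,0,0.015,0,1],[0,0,0.012,0,1],[0,0,0.006,0,1],[0,0,0.003,0,1],[0,0,0,0,1],[0,0,0,0,1]]]'
```

```text
clock: 11.17
tool_pos: [0.4964, -0.3193, 0.0623]
orientation: [-180.0, 0.0, -129.3]
force: [-0.4, 0.6, -2.0]
opening: 0.0313
```

```bash
python3 -m handwheel '[[[0,0,0.002,0,1],[0,0,0.0015,0,1],[0,0,0,0,1]]]'; python3 off.py .4956 -.3195
```

```text
clock: 11.42
tool_pos: [0.4961, -0.3192, 0.0583]
orientation: [-180.0, 0.0, -129.3]
force: [0.6, -0.4, -1.7]
opening: 0.0309
11.4167 [ 0.4961 -0.3192  0.0583] [-1.7997e+02  1.0000e-02 -1.2930e+02] open 0.0309 F [ 0.6 -0.4 -1.7]
tx 0.0006 ty 0.0002
```

```bash
python3 -m handwheel '[[[0,0,0,0,0],[0,0,0,0,0],[0,0,0,0,0],[0,0,0,0,0],[0,0,0,0,0],[0,0,-0.01,0,0],[0,0,-0.03,0,0],[0,0,-0.04,0,0],[0,0,-0.04,0,0],[0,0,0,0,0],[0,0,0,0,0]]]'; python3 look.py oblong .4956 -.3195 pics/w8.png
```

```text
clock: 12.33
tool_pos: [0.4975, -0.3197, 0.1821]
orientation: [-179.6, 0.1, -129.3]
force: [-0.1, 0.6, -0.7]
opening: 0.0876
12.3333 [ 0.4975 -0.3197  0.1821] [-1.7964e+02  1.4000e-01 -1.2929e+02]
oblong [ 0.4965 -0.3197] -116.43069458007812
tx 0.0006 ty 0.0008
```

View pics/w8.png

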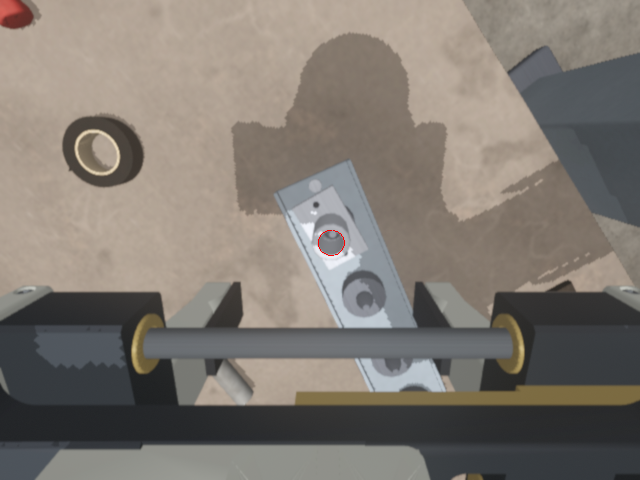

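Oblong is seated at (0.4965, -0.3197), within 1 mm of its spigot, at pixel (331,242). Next is square.

```bash
python3 -m handwheel '[[[0,0,0,-0.11,0],[0,0,0,-0.11,0],[0,0,0,-0.11,0],[0,0,0,-0.11,0],[-0.0372,0.005,0,0,0],[-0.0372,0.005,0,0,0],[-0.0372,0.005,0,0,0],[-0.0372,0.005,0,0,0],[-0.0372,0.005,0,0,0],[-0.0372,0.005,0,0,0],[-0.0372,0.005,0,0,0],[-0.0372,0.005,0,0,0],[-0.0372,0.005,0,0,0],[-0.0372,0.005,0,0,0],[-0.0372,0.005,0,0,0],[-0.0372,0.005,0,0,0],[-0.0372,0.005,0,0,0],[-0.0372,0.005,0,0,0],[-0.0372,0.005,0,0,0],[0,0,0,0,0]]]';python3 -m handwheel '[[[0,0,0,0,0],[0,0,0,0,0]]]'; python3 look.py square .561 .2394 pics/w9.png
```

```text
clock: 14.05
tool_pos: [0.5594, 0.2455, 0.1766]
orientation: [180.0, -0.0, -103.9]
force: [1.8, 0.0, 0.7]
opening: 0.0874
clock: 14.22
tool_pos: [0.5582, 0.2399, 0.1768]
orientation: [179.9, -0.1, -104.1]
force: [0.6, 0.0, 0.4]
opening: 0.0876
14.2167 [0.5582 0.2399 0.1768] [ 1.7990e+02 -1.2000e-01 -1.0406e+02]
square [0.5613 0.2388] -100.09205627441406
tx 0.0004 ty -0.0032
```

View pics/w9.png

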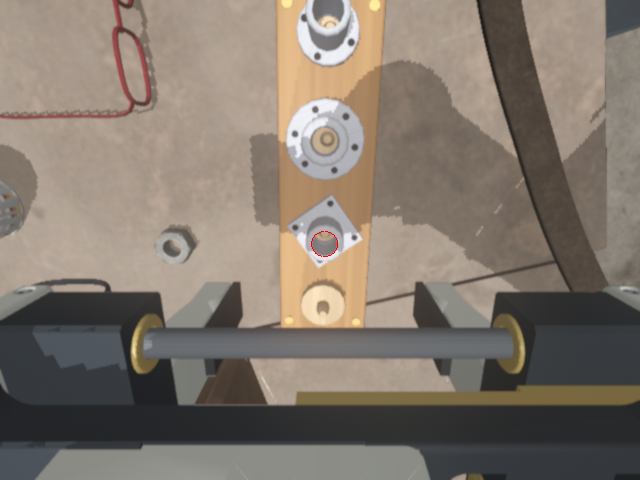

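```bash
python3 -m handwheel '[[[0.0004,-0.0032,0.01,0,0],[0,0,0.03,0,0],[0,0,0.035,0,0],[0,0,0.025,0,0],[0,0,0.013,0,0],[0,0,0.006,0,0],[0,0,0,0,1],[0,0,0,0,1],[0,0,0,0,1],[0,0,0,0,1],[0,0,0,0,1],[0,0,0,0,1],[0,0,0,0,1],[0,0,0,0,1],[0,0,0,0,1],[0,0,0,0,1],[0,0,0,0,1],[0,0,0,0,1]]]'; python3 off.py .5613 .2388
```

```text
clock: 15.77
tool_pos: [0.5619, 0.2392, 0.0591]
orientation: [180.0, -0.0, -104.1]
force: [-3.4, 0.8, 3.2]
opening: 0.0307
15.7667 [0.5619 0.2392 0.0591] [ 1.7999e+02 -1.0000e-02 -1.0409e+02] open 0.0307 F [-3.4  0.8  3.2]
tx 0.0005 ty 0.0005
```

```bash
python3 -m handwheel '[[[0,0,-0.01,0,1],[0,0,-0.025,0,1],[0,0,-0.025,0,1],[0,0,-0.025,0,1],[0,0,0,0,1],[0.0345,-0.00525,0,0,1],[0.0345,-0.00525,0,0,1],[0.0345,-0.00525,0,0,1],[0.0345,-0.00525,0,0,1],[0.0345,-0.00525,0,0,1],[0.0345,-0.00525,0,0,1],[0.0345,-0.00525,0,0,1],[0.0345,-0.00525,0,0,1],[0.0345,-0.00525,0,0,1],[0.0345,-0.00525,0,0,1],[0.0345,-0.00525,0,0,1],[0.0345,-0.00525,0,0,1],[0.0345,-0.00525,0,0,1],[0.0345,-0.00525,0,0,1]]]'; python3 -m handwheel '[[[0,0,0,0.11,1],[0,0,0,0.11,1],[0,0,0,0.11,1],[0,0,0,0.11,1],[0,0,0,0,1],[0,0,0,0,1],[0,0,0,0,1]]]'; python3 off.py .5155 -.2472 pics/w10.png
```

```text
clock: 17.35
tool_pos: [0.5153, -0.2489, 0.1444]
orientation: [-180.0, 0.0, -104.1]
force: [1.2, 0.7, -1.2]
opening: 0.0301
clock: 17.93
tool_pos: [0.5157, -0.2472, 0.1441]
orientation: [-180.0, -0.0, -129.1]
force: [0.5, 1.3, -1.8]
opening: 0.0303
17.9333 [ 0.5157 -0.2472  0.1441] [-180.     -0.   -129.09] open 0.0303 F [ 0.5  1.3 -1.8]
tx 0.0002 ty 0.0002
```

View pics/w10.png

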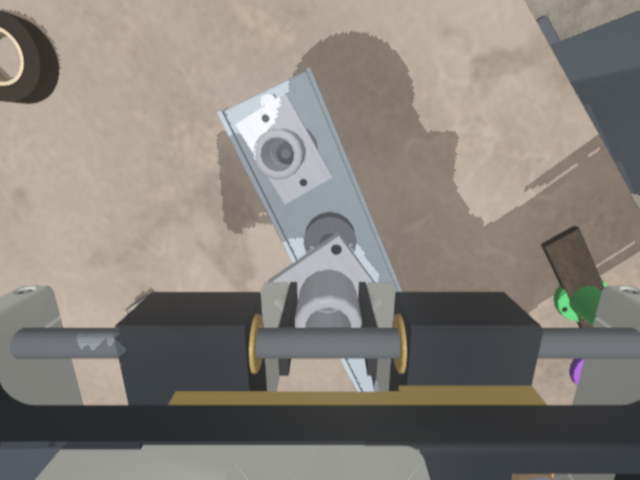

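```bash
python3 -m handwheel '[[[0,0,0.02,0,1],[0,0,0.025,0,1],[0,0,0.015,0,1],[0,0,0.01,0,1],[0,0,0.007,0,1],[0,0,0.004,0,1],[0,0,0.002,0,1],[0,0,0,0,1],[0,0,0,0,1]]]'; python3 off.py .5155 -.2472
```

```text
clock: 18.73
tool_pos: [0.516, -0.2471, 0.0615]
orientation: [-180.0, 0.0, -129.3]
force: [0.1, 1.8, -2.8]
opening: 0.0305
18.7333 [ 0.516  -0.2471  0.0615] [-1.7997e+02  3.0000e-02 -1.2929e+02] open 0.0305 F [ 0.1  1.8 -2.8]
tx 0.0004 ty 0.0003
```

```bash
python3 -m handwheel '[[[0,0,0.0012,0,1],[0,0,0,0,1],[0,0,0,0,0],[0,0,0,0,0],[0,0,0,0,0],[0,0,0,0,0],[0,0,0,0,0],[0,0,-0.01,0,0],[0,0,-0.03,0,0],[0,0,-0.04,0,0],[0,0,-0.04,0,0],[0,0,0,0,0],[0,0,0,0,0]]]'; python3 look.py square .5155 -.2472 pics/w11.png
```

```text
clock: 19.82
tool_pos: [0.5174, -0.2476, 0.1837]
orientation: [-179.7, 0.2, -129.3]
force: [-1.1, -0.3, -0.5]
opening: 0.0873
19.8167 [ 0.5174 -0.2476  0.1837] [-179.67    0.18 -129.29]
square [ 0.5168 -0.2472] -120.0
tx 0.0001 ty 0.0006
```

View pics/w11.png

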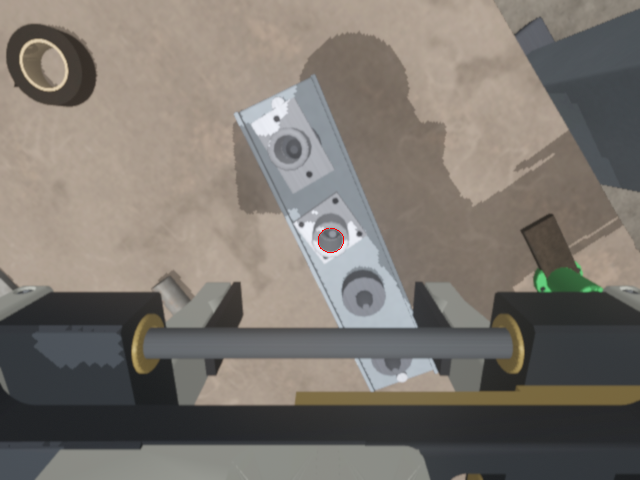

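Square is seated at (0.5168, -0.2472), pixel (331,240). Next is the large hub.

```bash
python3 -m handwheel '[[[0,0,0,-0.11,0],[0,0,0,-0.11,0],[0,0,0,-0.11,0],[0,0,0,-0.11,0],[-0.037,0.0067,0,0,0],[-0.037,0.0067,0,0,0],[-0.037,0.0067,0,0,0],[-0.037,0.0067,0,0,0],[-0.037,0.0067,0,0,0],[-0.037,0.0067,0,0,0],[-0.037,0.0067,0,0,0],[-0.037,0.0067,0,0,0],[-0.037,0.0067,0,0,0],[-0.037,0.0067,0,0,0],[-0.037,0.0067,0,0,0],[0,0,0,0,0],[0,0,0,0,0],[0,0,0,0,0]]]'; python3 look.py large .5428 .1652 pics/w12.png
```

```text
clock: 21.37
tool_pos: [0.5425, 0.1652, 0.1786]
orientation: [179.9, -0.1, -104.1]
force: [0.5, 0.1, -0.6]
opening: 0.088
21.3667 [0.5425 0.1652 0.1786] [ 1.7989e+02 -1.2000e-01 -1.0405e+02]
large [0.5425 0.1653] -92.72918701171875
tx -0.0001 ty -0.0000
```

View pics/w12.png

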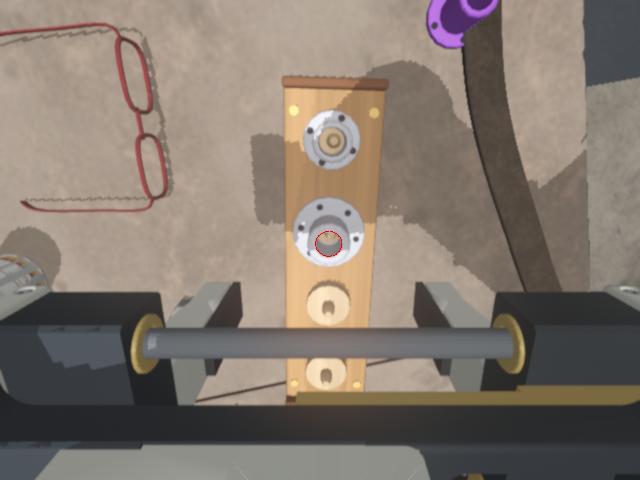

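```bash
python3 -m handwheel '[[[0,0,0.01,0,0],[0,0,0.03,0,0],[0,0,0.035,0,0],[0,0,0.025,0,0],[0,0,0.013,0,0],[0,0,0.0065,0,0],[0,0,0,0,1],[0,0,0,0,1],[0,0,0,0,1],[0,0,0,0,1],[0,0,0,0,1],[0,0,0,0,1],[0,0,0,0,1],[0,0,0,0,1],[0,0,0,0,1],[0,0,0,0,1],[0,0,0,0,1],[0,0,0,0,1]]]'; python3 off.py .5425 .1653
```

```text
clock: 22.92
tool_pos: [0.5431, 0.1656, 0.0606]
orientation: [180.0, -0.0, -104.1]
force: [-3.4, 1.2, 5.1]
opening: 0.0355
22.9167 [0.5431 0.1656 0.0606] [ 1.7998e+02 -1.0000e-02 -1.0409e+02] open 0.0355 F [-3.4  1.2  5.1]
tx 0.0004 ty 0.0005
```

```bash
python3 -m handwheel '[[[0,0,-0.01,0,1],[0,0,-0.025,0,1],[0,0,-0.025,0,1],[0,0,-0.025,0,1],[0,0,0,0,1],[0.0332,-0.0075,0,0,1],[0.0332,-0.0075,0,0,1],[0.0332,-0.0075,0,0,1],[0.0332,-0.0075,0,0,1],[0.0332,-0.0075,0,0,1],[0.0332,-0.0075,0,0,1],[0.0332,-0.0075,0,0,1],[0.0332,-0.0075,0,0,1],[0.0332,-0.0075,0,0,1],[0.0332,-0.0075,0,0,1],[0,0,0,0,1],[0,0,0,0,1],[0,0,0,0,1]]]'; python3 off.py .5353 -.1748 pics/w13.png
```

```text
clock: 24.42
tool_pos: [0.5349, -0.1751, 0.1451]
orientation: [180.0, 0.0, -104.2]
force: [-0.6, 0.8, -2.7]
opening: 0.0354
24.4167 [ 0.5349 -0.1751  0.1451] [ 179.97    0.   -104.17] open 0.0354 F [-0.6  0.8 -2.7]
tx -0.0003 ty -0.0003
```

View pics/w13.png

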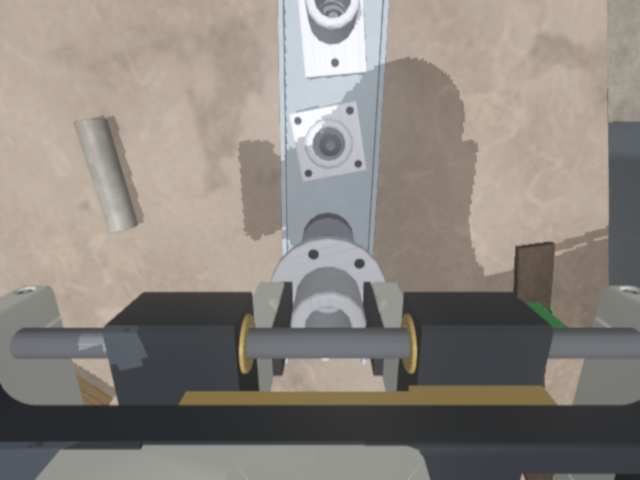

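```bash
python3 -m handwheel '[[[0,0,0.02,0,1],[0,0,0.025,0,1],[0,0,0.015,0,1],[0,0,0.01,0,1],[0,0,0.007,0,1],[0,0,0.004,0,1],[0,0,0.002,0,1],[0,0,0,0,1],[0,0,0,0,1]]]'; python3 off.py .5353 -.1748
```

```text
clock: 25.22
tool_pos: [0.5358, -0.1747, 0.0631]
orientation: [-179.9, 0.0, -104.1]
force: [-0.5, -0.9, -1.8]
opening: 0.0354
25.2167 [ 0.5358 -0.1747  0.0631] [-1.7993e+02  1.0000e-02 -1.0408e+02] open 0.0354 F [-0.5 -0.9 -1.8]
tx 0.0002 ty 0.0005
```

```bash
python3 -m handwheel '[[[0,0,0.0017,0,1],[0,0,0,0,1],[0,0,0,0,0],[0,0,0,0,0],[0,0,0,0,0],[0,0,0,0,0],[0,0,0,0,0],[0,0,-0.01,0,0],[0,0,-0.03,0,0],[0,0,-0.04,0,0],[0,0,-0.04,0,0],[0,0,0,0,0],[0,0,0,0,0]]]'; python3 look.py large .5353 -.1748 pics/w14.png
```

```text
clock: 26.3
tool_pos: [0.5369, -0.1749, 0.1845]
orientation: [-179.6, 0.1, -104.1]
force: [-0.7, -0.7, -0.9]
opening: 0.0876
26.3 [ 0.5369 -0.1749  0.1845] [-1.7963e+02  8.0000e-02 -1.0408e+02]
large [ 0.5363 -0.1752] -119.63509368896484
tx 0.0005 ty 0.0005
```

View pics/w14.png

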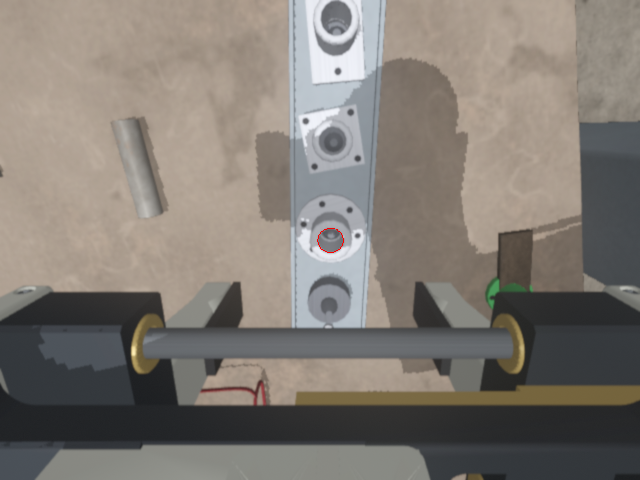

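Large is seated at (0.5363, -0.1752), pixel (331,240). Last is the small hub, the grey one on the wooden rack.

```bash
python3 -m handwheel '[[[-0.032,0.0099,0,0,0],[-0.032,0.0099,0,0,0],[-0.032,0.0099,0,0,0],[-0.032,0.0099,0,0,0],[-0.032,0.0099,0,0,0],[-0.032,0.0099,0,0,0],[-0.032,0.0099,0,0,0],[-0.032,0.0099,0,0,0],[0,0,0,0,0],[0,0,0,0,0],[0,0,0,0,0]]]'; python3 look.py small .5219 .0924 pics/w15.png
```

```text
clock: 27.27
tool_pos: [0.5201, 0.0926, 0.1797]
orientation: [179.9, -0.1, -104.1]
force: [-0.3, -0.2, 0.3]
opening: 0.0876
27.2667 [0.5201 0.0926 0.1797] [ 1.7990e+02 -9.0000e-02 -1.0405e+02]
small [0.522  0.0932] -98.0875244140625
tx -0.0011 ty -0.0017
```

View pics/w15.png

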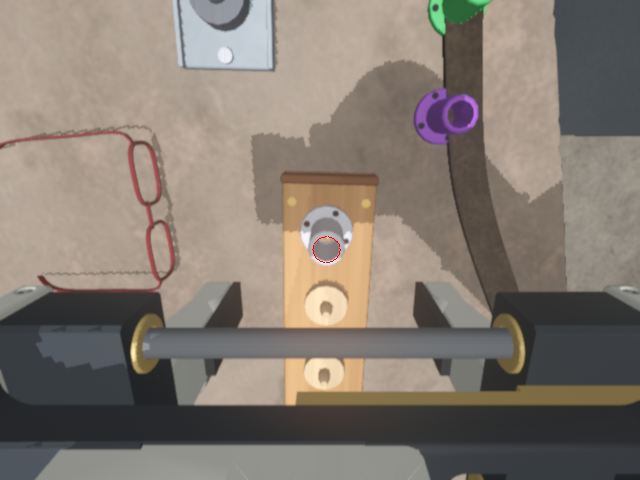

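```bash
python3 -m handwheel '[[[-0.0008,-0.0016,0.01,0,0],[0,0,0.03,0,0],[0,0,0.035,0,0],[0,0,0.025,0,0],[0,0,0.013,0,0],[0,0,0.004,0,0],[0,0,0,0,1],[0,0,0,0,1],[0,0,0,0,1],[0,0,0,0,1],[0,0,0,0,1],[0,0,0,0,1],[0,0,0,0,1],[0,0,0,0,1],[0,0,0,0,1],[0,0,0,0,1],[0,0,0,0,1],[0,0,0,0,1],[0,0,0,0,1]]]'; python3 off.py .5220 .0932
```

```text
clock: 28.9
tool_pos: [0.5224, 0.0933, 0.0638]
orientation: [180.0, -0.0, -104.1]
force: [-2.9, 2.2, 3.5]
opening: 0.0291
28.9 [0.5224 0.0933 0.0638] [ 179.99   -0.   -104.09] open 0.0291 F [-2.9  2.2  3.5]
tx 0.0001 ty 0.0004
```

```bash
python3 -m handwheel '[[[0,0,-0.01,0,1],[0,0,-0.025,0,1],[0,0,-0.025,0,1],[0,0,-0.025,0,1],[0,0,0,0,1],[0.0303,-0.0132,0,0,1],[0.0303,-0.0132,0,0,1],[0.0303,-0.0132,0,0,1],[0.0303,-0.0132,0,0,1],[0.0303,-0.0132,0,0,1],[0.0303,-0.0132,0,0,1],[0,0,0,0,1],[0,0,0,0,1],[0,0,0,0,1]]]'; python3 off.py .5552 -.1025 pics/w16.png
```

```text
clock: 30.07
tool_pos: [0.5548, -0.1027, 0.1485]
orientation: [180.0, 0.0, -104.2]
force: [-0.9, -0.1, -2.1]
opening: 0.0291
30.0667 [ 0.5548 -0.1027  0.1485] [ 179.98    0.   -104.17] open 0.0291 F [-0.9 -0.1 -2.1]
tx -0.0003 ty -0.0003
```

View pics/w16.png

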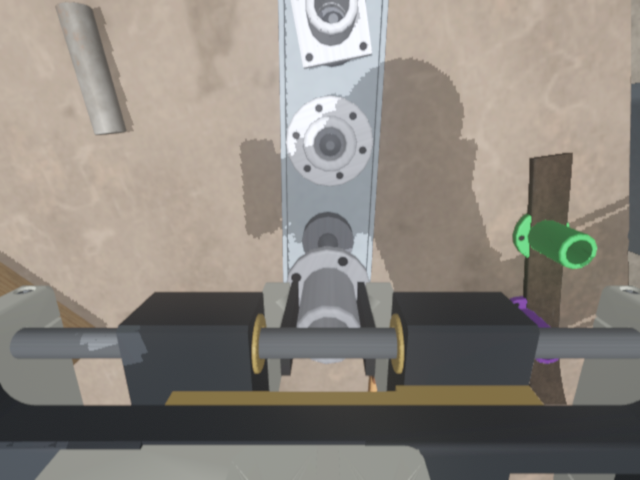

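```bash
python3 -m handwheel '[[[0,0,0.02,0,1],[0,0,0.025,0,1],[0,0,0.015,0,1],[0,0,0.01,0,1],[0,0,0.007,0,1],[0,0,0.004,0,1],[0,0,0.002,0,1],[0,0,0,0,1],[0,0,0,0,1]]]'; python3 off.py .5552 -.1025
```

```text
clock: 30.87
tool_pos: [0.5556, -0.1023, 0.0664]
orientation: [-179.9, 0.0, -104.1]
force: [0.9, -0.2, -1.2]
opening: 0.0293
30.8667 [ 0.5556 -0.1023  0.0664] [-1.7994e+02  2.0000e-02 -1.0408e+02] open 0.0293 F [ 0.9 -0.2 -1.2]
tx 0.0003 ty 0.0004
```

```bash
python3 -m handwheel '[[[0,0,0.0017,0,1],[0,0,0,0,1],[0,0,0,0,0],[0,0,0,0,0],[0,0,0,0,0],[0,0,0,0,0],[0,0,0,0,0],[0,0,-0.01,0,0],[0,0,-0.03,0,0],[0,0,-0.04,0,0],[0,0,-0.04,0,0],[0,0,0,0,0],[0,0,0,0,0]]]'; python3 look.py small .5552 -.1025 pics/w17.png
```

```text
clock: 31.95
tool_pos: [0.5567, -0.1023, 0.1878]
orientation: [-179.6, 0.1, -104.1]
force: [0.3, 0.1, -0.9]
opening: 0.0874
31.95 [ 0.5567 -0.1023  0.1878] [-1.7965e+02  1.3000e-01 -1.0408e+02]
small [ 0.5561 -0.1028] -118.6453857421875
tx 0.0007 ty 0.0005
```

View pics/w17.png

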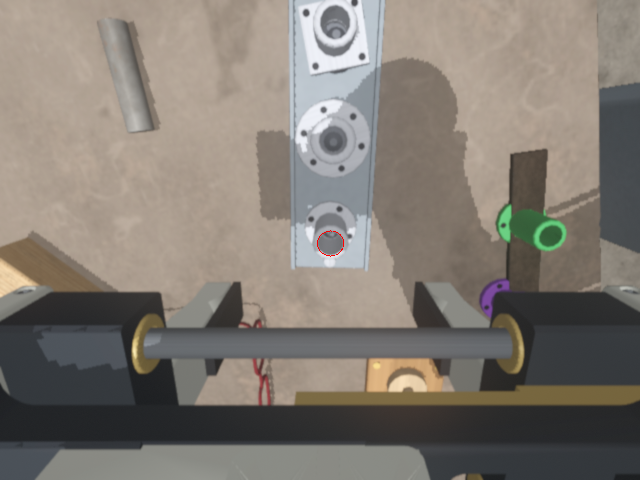

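All four are placed. I back off and check them together.

```bash
python3 -m handwheel '[[[0,0,-0.03,0,0],[0.025,0,-0.02,0,0],[0.025,0,-0.02,0,0],[0.025,0,-0.02,0,0],[0.025,0,-0.02,0,0],[0.025,0,-0.01,0,0],[0.015,0,0,0,0],[0,0,0,0,0],[0,0,0,0,0],[0,0,0,0,0]]]'; python3 - <<'E'
from fit import *
P=np.array([.5254,-.2110]);c,sn=np.cos(-.268),np.sin(-.268)
H=dict(small=(.082,.014,.1125),large=(.070,.017,.0375),square=(.070,.015,-.0375),oblong=(.076,.015,-.1125))
d2=[wshot("pics/w18.png")]; s=vision.snapshot("top"); 
sc=vision.snapshot("scene");cv2.imwrite("pics/s18.png",sc['color'][:,:,::-1])
o,w,T=d2[0]
for n,(z,r,ly) in H.items():
    p=[P[0]-sn*ly,P[1]+c*ly,0]
    b,q=fit(w['color'],w['mtx'],T,p,[0],z,.010)
    e=b.x[:2]-P; print(n,'rack x %.4f y %.4f (want %.4f)'%(e@[c,sn],e@[-sn,c],ly),round(float(b.fun),1))
s=vision.snapshot("top");cv2.imwrite("pics/t18.png",s['color'][:,:,::-1])
E
```

```text
clock: 32.83
tool_pos: [0.5205, -0.2378, 0.3027]
orientation: [179.9, 0.0, -104.1]
force: [0.0, -0.2, 0.5]
opening: 0.0877
small rack x 0.0009 y 0.1118 (want 0.1125) -81.7
large rack x 0.0020 y 0.0386 (want 0.0375) -120.0
square rack x 0.0020 y -0.0375 (want -0.0375) -120.0
oblong rack x 0.0013 y -0.1137 (want -0.1125) -120.0
```

View pics/s18.png

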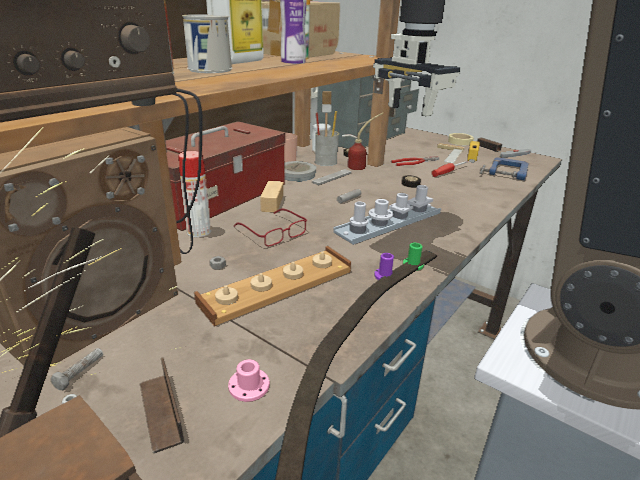

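View pics/w18.png

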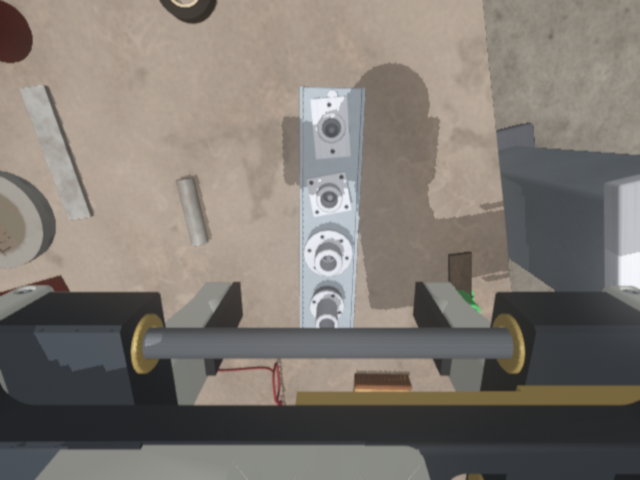

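```bash
python3 - <<'E'
import cv2
a=cv2.imread("pics/s18.png");cv2.imwrite("pics/s18c.png",cv2.resize(a[165:255,320:455],None,fx=5.5,fy=5.5,interpolation=cv2.INTER_CUBIC))
E
```

```text
(no output)
```

View pics/s18c.png

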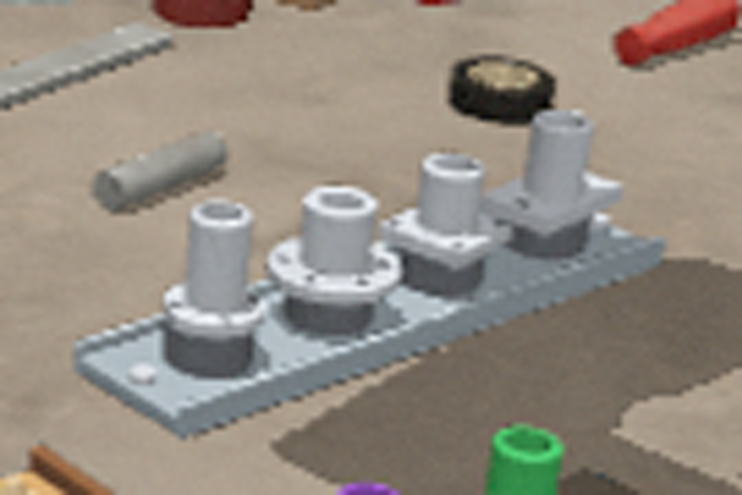

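The crop shows small, large, square and oblong from left to right, each flange flat on its dark seat. The spectacles at (270,229) look unchanged, and the gripper is clear.

```bash
python3 -c "
from plant import close_job
print(close_job())"
```

```text
the job is handed in; nothing more can be done
None
```

I moved all four hubs to the steel rack in reverse order and handed the job in shortly after 33 s on the robot's clock. From left to right they now stand small, large, square, oblong; on the wooden rack they stood oblong, square, large, small.

- **Position:** in the last wrist picture, taken before hand-in, every hub measured within about 2 mm across and 1.2 mm along the rack of its spigot; the limit is 6 mm. All four sat 1–2 mm to the same side across the rack, which may be camera calibration.
- **Seating:** I did not measure the final height or tilt. The enlarged scene view shows all four upright with their flanges flat on the seats. I let each go at its pick-up height above the seat, to within about 1 mm.
- **Surroundings:** the gripper was open and raised clear of the hubs. The spectacles look unmoved in the before and after scene pictures; I did not measure them. I left the green, purple and pink look-alikes alone.

No check failed or disagreed, apart from the first top-camera fit of the steel rack. It put the rack's angle about 0.04 rad off the wrist-camera fit, so I used the wrist fit, which matched the picture closely.

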